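# Lock the lid of the porcelain storage box

## Task

The lid already lies on the white porcelain storage box, but the locking flaps on its two long sides still stand open. Push with your fingertips only: fold each flap down over the side and press it in until its hook is tucked beneath the lip of the box's rim and stays there. Do not grasp, lift, tip or shove the box across the shelf, leave the other tableware where it stands, and finish clear of everything.

Things in the scene. Friction and masses are not known exactly. Their poses are not given: they have to be found in the camera images.
- storage_box: White porcelain storage box, loose on a silicone foot, about 1.5 kg (slides if pushed sideways with 9 N or more), grey plastic lid on. Origin: centre of its underside; x along its length, z up. Walls 150 x 90 mm; a rim flange 156 x 104 mm, z 61 to 65 mm, ends in a rounded lip on each long side; lid 154 x 98 mm, top at z = 83 mm. A locking flap is hinged to the lid on each long side (+y and -y).
- flap_left (a joint): Left (+y) flap's angle about its hinge. 0: folded down and tucked, upright against the box's side; 1.57: level, straight out; more: standing up and out (stop 2.7). The stiff hinge holds it where it is left. Coming down, the hook meets the lip at about 0.36; pressed on inward at the thumb tab with 3 to 8 N it snaps in beneath the lip and rests at 0 to 0.06; not tucked, it springs back to about 0.9.
- flap_right (a joint): The same for the right (-y) flap; its angle has the same meaning.
- flap_left_edge (a point): Middle of the left flap's free edge, outer face. Grey plate 70 mm long (along the box), 3 mm thick, reaching 38 mm from the hinge axis; a hook on its inner face, 22 mm from the axis, reaches 9 mm inward; beyond it is the thumb tab, which ends in this edge. Folded: outer face upright, 58.5 mm from the box's middle plane, this edge 40 mm up. It swings at a radius of 39 mm.
- flap_right_edge (a point): The same point on the right flap, which is a mirror image.
- flap_left_hinge (a point): Middle of the left flap's hinge axis, on the lid's edge: 51 mm from the box's middle plane (+y), 78 mm above the shelf. Fixed to the box; the axes are the box's.
- flap_right_hinge (a point): The same for the right flap (51 mm to the box's -y side, 78 mm up).
- lip_left (a point): Middle of the left lip, on its outermost line: 54.5 mm from the box's middle plane (+y), 61 mm above the shelf.
- lip_right (a point): The same for the right lip, on the -y side.
- sauce_bowl: White porcelain sauce bowl, 100 mm across, 45 mm high, off one end of the box (leave it). Origin: centre of its underside.
- fondue_fork: Fondue fork lying flat off the other end of the box, 240 mm long along its x, 9 mm high (leave it). Origin: on the shelf near its middle.
- rechaud: Stainless steel rechaud frame, 200 mm across, 110 mm high, carrying the pot (leave it). Origin: centre of its underside.
- fondue_pot: Yellow ceramic fondue pot, 200 mm across, 88 mm high, with a stick handle to its -x, standing on the rechaud (leave it). Origin: centre of its underside.
- fork_caddy: Bamboo caddy 84 x 64 x 105 mm with six steel forks standing up to 250 mm (leave it). Origin: centre of its underside.
- gherkin_jar: Glass jar with a steel cap, 68 mm across, 95 mm high (leave it). Origin: centre of its underside.
- pepper_mill: Dark wooden pepper mill, 56 mm across, 162 mm high (leave it). Origin: centre of its underside.
Mind the look-alikes: they are no part of the job. What is shaped like the storage_box but blue or purple is not meant.

How it is judged (in metres and radians):
At the end, for the whole second after the job is handed in: Both flaps tucked beneath their lips (joint under 0.12 rad) and staying so; the box at rest, flat on the shelf and within 60 mm of where it began; no bystander moved by more than 30 mm (value of joint each of flap_left, flap_right below 0.12 rad and height (world z) of storage_box below 0.006 m and angle between storage_box's own z axis and vertical below 0.05 rad and distance of storage_box from where it was at the start of the episode below 0.06 m and linear speed of storage_box below 0.02 m/s and distance of each of sauce_bowl, fondue_fork, rechaud, fondue_pot, fork_caddy, gherkin_jar, pepper_mill from where it was at the start of the episode below 0.03 m); the robot touches nothing.
It fails at once if the box is lifted off the shelf (12 mm) (height (world z) of storage_box above 0.012 m).
It fails at once if the box is tipped (over 0.17 rad) (angle between storage_box's own z axis and vertical above 0.17 rad).
It fails at once if the box is shoved over 60 mm (distance of storage_box from where it was at the start of the episode above 0.06 m).
It fails at once if other tableware is moved over 30 mm (distance of any of sauce_bowl, fondue_fork, rechaud, fondue_pot, fork_caddy, gherkin_jar, pepper_mill from where it was at the start of the episode above 0.03 m).
It also fails if it takes over 45 s, if anything falls off the work surface, if the arm or the gripper's body presses on something with over 40 N, if the wrist force passes 120 N, or if a joint passes its speed limit or range.

## Robot

A 6-joint arm with a two-finger parallel gripper is mounted at the origin on the work surface. World frame = base frame: x ahead of the robot, y to its left, z up, the work surface at z = 0. Lengths are in mm, angles in rad, forces in N, time in s.
With the tool pointing down it reaches from about 325 to 900 mm from the base axis. Payload 3.5 kg.
Tool frame: the origin (TCP) lies on the mounting face of the last link; the fingertips stand 173 mm ahead of it and the grasp point (between the pads) lies bot.grip_point_offset ahead of it (bot.grip_point_offset is the distance from the TCP to the grasp point, in mm); z points along the fingers, y is the direction in which the jaws open and shut (so a half turn about z gives the same grasp; the last joint's range is limited). The gripper opens to 85 mm and grips with 20 to 120 N. Pads are 22 mm wide; open, the fingers measure 114 mm over their backs; the gripper's body (76 mm by 85 mm) begins 54 mm behind the grasp point. The pads swing forward as they close: fully open they stand 13 mm farther back than shut.
Start: joints at [-1.384, 0.276, -0.026, 1.268, 0, 1.467], TCP at [178.588, -598.94, 404.713] pointing down, gripper open.
Joint ranges: [-3.12, 3.12], [-0.85, 1.88], [-1.08, 1.24], [-1.95, 2.15], [-1.57, 1.53], [-3.14, 3.14]. Speed limits (rad/s): [2.57, 2.57, 3.14, 3.14, 3.14, 3.14].

## Interface

Orientations are given as a 3x3 rotation matrix whose columns are the frame's x, y, z axes.
In Python, from rig import bot gives the robot as it stands. Calls block until the motion is done:
- bot.move_ptp(position, orientation): joint-space move of the TCP to a pose.
- bot.move_linear(position, rot=None, velocity=150, threshold=None): straight line of the TCP; rot=None keeps the orientation; velocity is the mean speed in mm/s. With threshold (N) it stops when the force on the tool has changed by that much, and returns True; else False.
- bot.movej(angles): joint-space move.
- bot.move_gripper(opening): finger opening in mm; the grip force is fixed at half the most; returns when the fingers have stopped.
- bot.pause(seconds).
- bot.inverse_kinematics(position, orientation): joint angles nearest the present ones, or None.
- bot.get_obs(): the state.
- bot.read_camera(name): name is "side" or "top"; returns the picture (480x640x3 uint8, blue, green, red); there is no depth.
- bot.get_calibration(name): a dict with "mtx" (3x3 intrinsics, pixels), "k1" (the pictures are not rectified: a ray, as slopes to the right and down, at radius r is drawn at 1 + k1 r^2 times it, then the intrinsics apply), "position" and "rotation" of the camera in the world. Camera axes: x right, y down, z forward; pixel columns grow to the right and rows downward; lengths in mm; the calibration is good to about 2 mm. A picture is of the moment at which its call begins. get_calibration takes no time and is no camera call.
A pose or a line that the arm cannot do raises bot.IKError and nothing moves.
- bot.sign_off(): hands the job in, once; it reports no verdict.
The state is a dict: "t": time; "qpos": joint angles; "joint_vel": joint speeds; "tau": joint torques, N m; "position": TCP position; "eef_rot": TCP orientation; "force": force on the tool from outside, world axes, zero at the start; "ft_torque": the same for the moment, N m; "gripper_width": finger opening in mm.
Only numpy, scipy, OpenCV 4.12 (cv2) and the standard library are available. Lean on these libraries where they do the work, as an engineer would, in place of code of your own. Each camera call takes 0.05 s, during which the arm holds its last target. There are 200 camera calls.

## Working session

There is one attempt and no reset: what is moved stays moved. The work goes in short steps, each a Python script; the robot and the scene stay as the last script left them, time stands still between calls to the robot, and variables do not carry over. Pictures are saved under pics/ and viewed, about 8 in all and at most 12, crops included, and the job is handed in when it is done.

```bash
mkdir -p pics; ls; python3 - <<'E'
from rig import bot
import cv2
for n in("side","top"):
    cv2.imwrite(f"pics/{n}0.png",bot.read_camera(n)); c=bot.get_calibration(n); print(n,c)
o=bot.get_obs();print(o["t"],o["eef_rot"],bot.grip_point_offset)
E
```

```text
pics
side {'mtx': array([[602.37138468,   0.        , 317.50827949],
       [  0.        , 602.37138468, 243.64982167],
       [  0.        ,   0.        ,   1.        ]]), 'k1': -0.05278638293507667, 'position': array([ -48.33308789,  880.79572598, 1233.59115951]), 'rotation': array([[-0.84254728, -0.37432717,  0.38728961],
       [-0.53854394,  0.59773284, -0.59387362],
       [-0.00919269, -0.70893908, -0.70520981]])}
top {'mtx': array([[463.48334436,   0.        , 316.59361243],
       [  0.        , 463.48334436, 242.21548233],
       [  0.        ,   0.        ,   1.        ]]), 'k1': -0.07222419258887276, 'position': array([ 498.26661442,  -56.19956459, 1274.60691686]), 'rotation': array([[-0.01749251, -0.99791937,  0.06205594],
       [-0.99984397,  0.017306  , -0.00354168],
       [ 0.00246037, -0.06210821, -0.99806639]])}
0.1 [[ 9.58300671e-01  2.85761563e-01 -3.91585196e-04]
 [ 2.85761755e-01 -9.58298506e-01  2.04766696e-03]
 [ 2.09889003e-04 -2.07418069e-03 -9.99997827e-01]] 154.70000000000002
```

View pics/side0.png

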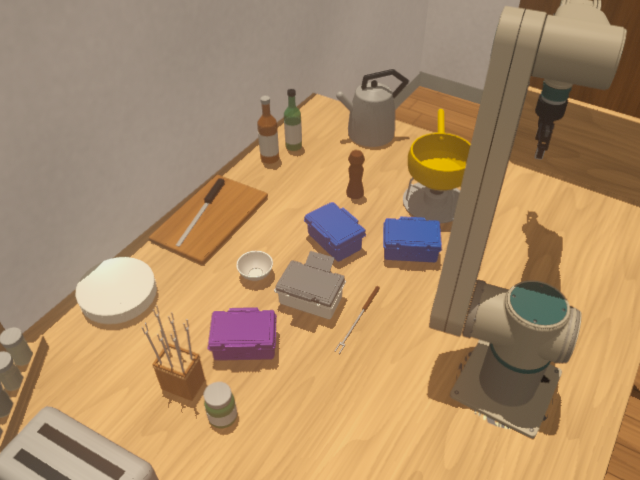

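View pics/top0.png

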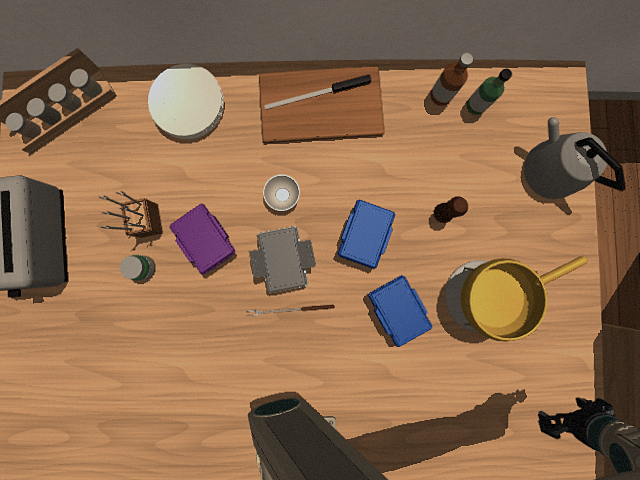

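The grey-lidded white box is at about (282,260) in the top picture and (312,288) in the side picture. Its long axis runs roughly along world x, and both flaps are open. I'll zoom in on it next.

```bash
python3 - <<'E'
import cv2,numpy as np
a=cv2.imread("pics/top0.png")[215:305,235:335]; b=cv2.imread("pics/side0.png")[245:325,265:355]
a=cv2.resize(a,(400*1,360),interpolation=cv2.INTER_CUBIC);b=cv2.resize(b,(405,360),interpolation=cv2.INTER_CUBIC)
a=cv2.resize(a,(395,356));cv2.imwrite("pics/z0.png",np.hstack([cv2.resize(a,(400,360)),cv2.resize(b,(400,356+4))]))
E
```

```text
(no output)
```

View pics/z0.png

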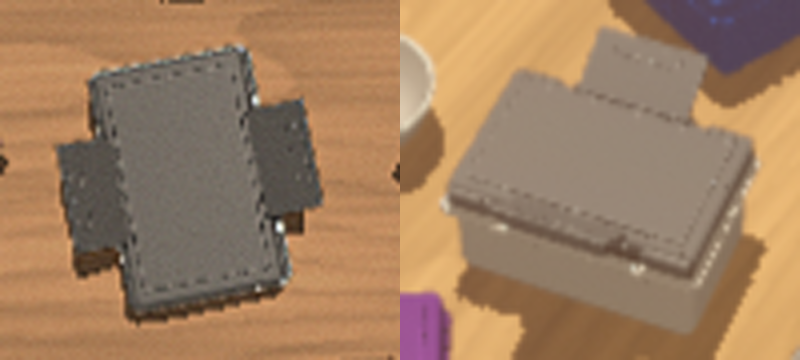

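```bash
cat > h.py <<'E'
import numpy as np
from rig import bot
C={n:bot.get_calibration(n) for n in("side","top")}
def proj(n,P):
    c=C[n]; q=(np.atleast_2d(P)-c["position"])@c["rotation"]; s=q[:,:2]/q[:,2:]
    s=s*(1+c["k1"]*(s**2).sum(1,keepdims=True)); return s@c["mtx"][:2,:2].T+c["mtx"][:2,2]
def world(p,B):
    x,y,a=p; B=np.atleast_2d(B); c,s=np.cos(a),np.sin(a)
    return np.c_[x+c*B[:,0]-s*B[:,1], y+s*B[:,0]+c*B[:,1], B[:,2]]
def flap(th,sg,rho=38,n=6,X=(35,-35)):
    return [[x,sg*(51+rho*np.sin(th)+n*np.cos(th)),78-rho*np.cos(th)+n*np.sin(th)] for x in X]
E
python3 - <<'E'
from h import *
from scipy.optimize import least_squares
L=[[77,49,83],[77,-49,83],[-77,-49,83],[-77,49,83]]
T=np.array([(93,77),(243,50),(283,285),(130,316)])/4+[235,215]
k=lambda v:(np.array(v)-[400,0])/[400/90,4.5]+[265,245]
S=k([(450,190),(517,72),(755,155),(692,272)])
r=lambda p:np.r_[(proj("top",world(p,L))-T).ravel(),(proj("side",world(p,L))-S).ravel()]
f=least_squares(r,[500,31,.15]);print(f.x,f.fun.round(1))
p=f.x;np.save("p.npy",p)
tl=np.array([(58,146),(78,250)])/4+[235,215];tr=np.array([(302,100),(322,205)])/4+[235,215];sr=k([(600,30),(707,62)])
for th in np.arange(1.5,2.71,.1):
    print(round(th,1),*[np.abs(proj(n,world(p,flap(th,s)))-o).mean().round(2) for n,s,o in(("top",1,tl),("top",-1,tr),("side",-1,sr))])
print(bot.get_obs()["position"])
E
```

```text
[5.25631537e+02 3.38463682e+01 1.53279814e-01] [-1.6  0.5 -1.7  0.9 -1.7  1.1 -1.1 -0.1 -1.  -2.2  0.6 -1.7  1.2 -3.
  0.5 -1.8]
1.5 4.14 1.75 2.78
1.6 4.12 1.64 2.31
1.7 4.02 1.47 1.86
1.8 3.84 1.25 1.44
1.9 3.56 1.15 1.18
2.0 3.21 1.57 1.11
2.1 2.77 2.08 1.06
2.2 2.26 2.66 0.92
2.3 1.67 3.3 0.68
2.4 1.02 4.0 0.43
2.5 0.61 4.76 0.32
2.6 1.18 5.56 0.58
2.7 1.87 6.39 1.13
[ 178.52091374 -598.56861722  403.64928763]
```

The side and top fits disagree by about 4 mm, which guarded moves can absorb. The left flap is at about 2.45 and the right at about 1.9–2.3. I'll start with the left flap and check it once it's partway down.

```bash
cat >> h.py <<'E'
p=np.load("p.npy") 
HW=11.  # half width of finger across the box
def pose(sg,d_in,z,x=0):
    a=p[2]; R=np.array([[-np.sin(a),np.cos(a),0],[np.cos(a),np.sin(a),0],[0,0,-1]]).T
    return world(p,[x,sg*(d_in+HW),z+173])[0],R
def go(sg,d,z,v=60,th=20):
    hit=bot.move_linear(pose(sg,d,z)[0],velocity=v,threshold=th); o=bot.get_obs()
    q=world([0,0,-p[2]],o["position"]-[p[0],p[1],173])[0]
    fb=world([0,0,-p[2]],o["force"])[0]
    print(f"t{o['t']:.1f} target {d},{z} hit={hit} at d={sg*q[1]-HW:.1f} z={q[2]:.1f} F={np.round(fb*[1,sg,1],1)}"); return hit
E
python3 - <<'E'
from h import *
import cv2
for sg in(1,-1):
    for d,z in((64,250),(64,130),(76,40),(55,40)):
        print(sg,bot.inverse_kinematics(*pose(sg,d,z)))
bot.move_gripper(0)
o=bot.get_obs();bot.move_linear(o["position"]+[0,0,40],velocity=200)
bot.move_ptp(*pose(1,64,230)); 
go(1,64,130,150)
a=bot.read_camera("side")[165:345,205:405];b=bot.read_camera("top")[190:340,200:350]
cv2.imwrite("pics/a1.png",np.hstack([cv2.resize(a,(400,360),interpolation=2),cv2.resize(b,(360,360),interpolation=2)]))
E
```

```text
1 [ 0.08389638  0.09030628 -0.21310152  1.26738852  0.          1.50141289]
1 [ 0.08389638  0.17859    -0.37685162  1.0153547   0.          1.50141289]
1 [ 0.1068551   0.28341554 -0.46525472  0.82212606  0.          1.52437161]
1 [ 0.0666813   0.28160491 -0.46781565  0.82137576  0.          1.48419781]
-1 [-0.19489225  0.11400765 -0.18659394  1.27019473  0.          1.22262426]
-1 [-0.19489225  0.20082429 -0.34920546  1.02076657  0.          1.22262426]
-1 [-0.21585051  0.30661109 -0.43208095  0.83210429  0.          1.201666  ]
-1 [-0.17899604  0.29932364 -0.44257593  0.82889676  0.          1.23852047]
t4.8 target 64,130 hit=False at d=63.8 z=130.7 F=[-0.3 -0.1  0.8]
```

View pics/a1.png

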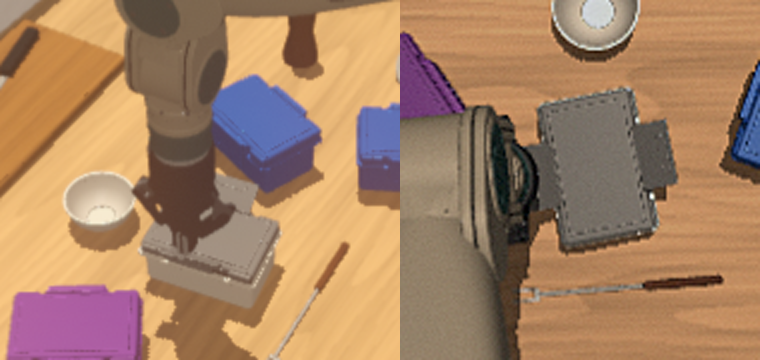

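The tool hangs over the left flap, with the tips at about side pixel (296,289). I'll check that against the projected position and then press down step by step.

```bash
python3 - <<'E'
from h import *
o=bot.get_obs();print(proj("side",o["position"]-[0,0,173]))
for d,z in((64,112),(64,100),(64,92),(70,88),(76,84),(76,74),(76,64)):
    if go(1,d,z): break
E
```

```text
[[297.51223832 288.6119681 ]]
t5.3 target 64,112 hit=False at d=64.0 z=111.3 F=[0.  0.8 0.9]
t5.7 target 64,100 hit=False at d=64.0 z=99.3 F=[ 0.1 -0.5  0.1]
t6.0 target 64,92 hit=False at d=64.0 z=91.4 F=[ 0.4  0.6 -0.7]
t6.2 target 70,88 hit=False at d=70.4 z=87.8 F=[ 0.3 -0.4  0.1]
t6.5 target 76,84 hit=False at d=76.4 z=83.7 F=[-0.5  0.4 -0.2]
t6.8 target 76,74 hit=False at d=75.9 z=73.2 F=[ 0.  -0.7 -0.7]
t7.1 target 76,64 hit=False at d=76.0 z=63.3 F=[-0.4  0.2 -0.2]
```

```bash
python3 - <<'E'
from h import *
import cv2
a=bot.read_camera("side")[225:345,245:375]
cv2.imwrite("pics/a2.png",cv2.resize(a,(650,600),interpolation=2))
f=lambda q:((q-[245,225])*5).round()
print(f(proj("side",bot.get_obs()["position"]-[0,0,173])))
for th in (.8,1.,2.4):print(f(proj("side",world(p,flap(th,1)))))
E
```

```text
[[259. 425.]]
[[200. 407.]
 [326. 450.]]
[[196. 404.]
 [323. 447.]]
[[203. 322.]
 [333. 365.]]
```

View pics/a2.png

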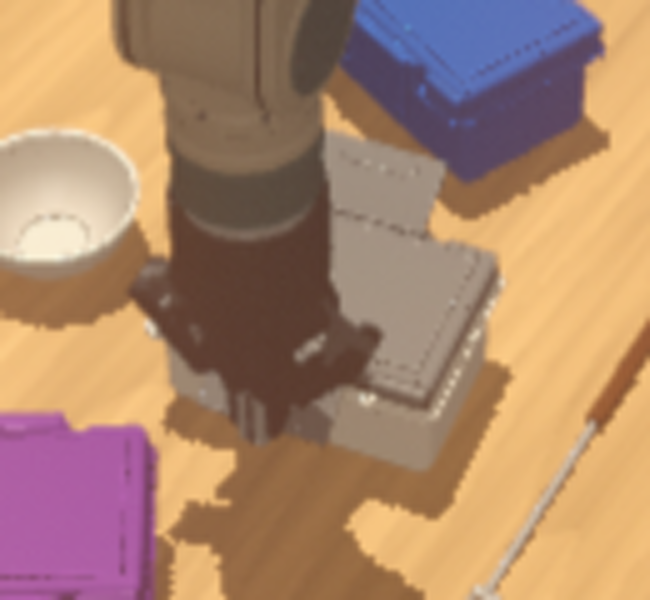

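The darker flap end at about (320,430) matches the projection for roughly 0.8–0.9 rad, so the flap is following the finger. Next I'll lower further and press inward.

```bash
cat >> h.py <<'E'
def press(sg,ds):
    for d in ds:
        go(sg,d,44,25,15)
        f=world([0,0,-p[2]],bot.get_obs()["force"])[0][1]*sg
        if f>8.5: print("stop");break
E
python3 - <<'E'
from h import *
go(1,76,54);go(1,74,47);go(1,71,44)
press(1,[69,67,65,63,62,61,60,59,58,57,56,55])
E
```

```text
t7.5 target 76,54 hit=False at d=76.0 z=53.4 F=[-0.2 -0.4  0.6]
t7.8 target 74,47 hit=False at d=73.9 z=46.5 F=[-0.8  0.7 -1.4]
t8.0 target 71,44 hit=False at d=70.8 z=43.8 F=[ 1.  -0.3 -1.2]
t8.3 target 69,44 hit=False at d=68.9 z=44.1 F=[-0.6  0.1 -0.2]
t8.5 target 67,44 hit=False at d=67.2 z=44.0 F=[-0.5  3.2 -1.2]
t8.8 target 65,44 hit=False at d=65.9 z=43.8 F=[-0.2  6.5 -1.1]
t9.0 target 63,44 hit=False at d=64.1 z=43.6 F=[-0.1  7.1 -2.4]
t9.3 target 62,44 hit=False at d=63.1 z=43.6 F=[ 1.   7.2 -2.7]
t9.5 target 61,44 hit=False at d=61.7 z=43.5 F=[ 0.3  6.  -1.8]
t9.8 target 60,44 hit=False at d=60.1 z=43.7 F=[ 0.2  2.  -1.8]
t10.0 target 59,44 hit=False at d=58.6 z=44.1 F=[-0.7  1.3 -0.4]
t10.3 target 58,44 hit=False at d=57.7 z=44.2 F=[-0.1  0.9  0.3]
t10.5 target 57,44 hit=False at d=56.8 z=44.2 F=[-0.   0.1  0.3]
t10.8 target 56,44 hit=False at d=55.9 z=44.1 F=[ 0.7  0.1 -0.6]
t11.0 target 55,44 hit=False at d=55.1 z=44.1 F=[0.4 2.  0.8]
```

The force peaked at 7.2 N and then dropped, which fits a snap. The contact suggests the box is about 3.5 mm to the −y of my estimate, as the top view also suggested. I'll seat the flap, back off and look.

```bash
python3 - <<'E'
from h import *
import cv2
press(1,[54,53,52]) 
go(1,85,44,80);go(1,85,150,150)
P=pose(1,64,240)[0]; 
q=p.copy()-[0,3.5,0]; np.save("p.npy",q)
import h; h.p=q
bot.move_linear(pose(1,120,260)[0],velocity=250)
a=bot.read_camera("side")[225:345,245:375]
cv2.imwrite("pics/a3.png",cv2.resize(a,(650,600),interpolation=2))
f=lambda q:((q-[245,225])*5).round()
for th in (0,.4,.9):print(f(proj("side",world(q,flap(th,1,n=7.5)))))
E
```

```text
t11.3 target 54,44 hit=False at d=54.6 z=44.1 F=[1.4 5.  0.3]
t11.5 target 53,44 hit=False at d=54.2 z=44.1 F=[1.4 7.6 0.9]
t11.8 target 52,44 hit=False at d=53.6 z=44.2 F=[ 0.4 10.1  0.9]
stop
t12.3 target 85,44 hit=False at d=85.3 z=43.9 F=[ 0.6 -0.3 -0. ]
t13.2 target 85,150 hit=False at d=84.8 z=149.1 F=[ 0.2  0.8 -0.4]
[[225. 388.]
 [350. 431.]]
[[213. 401.]
 [339. 444.]]
[[200. 401.]
 [328. 444.]]
```

View pics/a3.png

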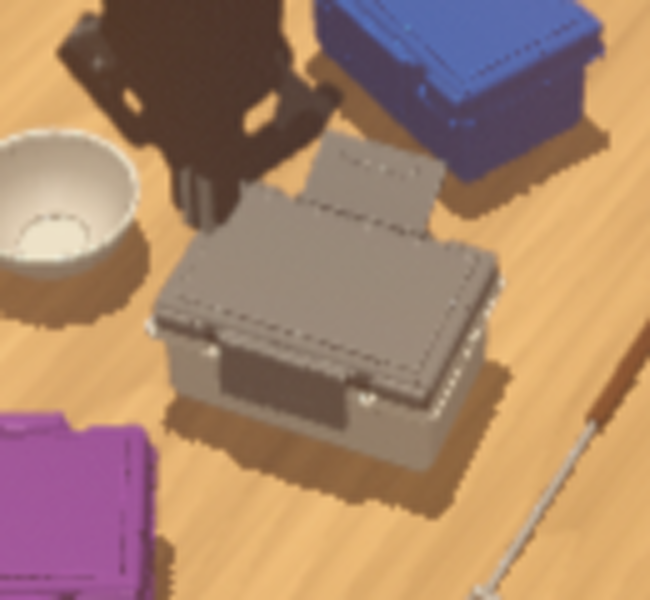

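The left flap lies flat against the side. Its lower corners at (220,393) and (347,428) match the 0 rad prediction of (225,388) and (350,431), and the box hasn't shifted visibly. Now the right flap.

```bash
python3 - <<'E'
from h import *
bot.move_linear(pose(-1,62,200)[0],velocity=200)
go(-1,62,130,150)
for d,z in((62,112),(62,100),(62,92),(70,88),(76,84),(76,64),(76,54),(74,47),(71,44)):
    if go(-1,d,z): break
else: press(-1,[69,67,65,63,62,61,60,59,58,57,56,55,54])
E
```

```text
t15.7 target 62,130 hit=False at d=61.7 z=130.6 F=[1.4 0.5 0.9]
t16.1 target 62,112 hit=False at d=62.0 z=111.6 F=[ 0.4 -1.1 -0.8]
t16.5 target 62,100 hit=False at d=61.9 z=99.3 F=[-0.3  0.7  1. ]
t16.8 target 62,92 hit=False at d=61.9 z=91.4 F=[-0.1 -0.3  1.1]
t17.1 target 70,88 hit=False at d=70.4 z=87.9 F=[-0.2  0.1  0.1]
t17.3 target 76,84 hit=False at d=76.3 z=83.8 F=[0.6 0.2 0.4]
t17.8 target 76,64 hit=False at d=75.8 z=63.3 F=[-0.2 -0.5  0.4]
t18.1 target 76,54 hit=False at d=75.9 z=53.5 F=[-0.4 -0.  -0.8]
t18.4 target 74,47 hit=False at d=73.8 z=46.5 F=[ 0.1  0.4 -0.3]
t18.7 target 71,44 hit=False at d=70.8 z=43.9 F=[-0.2  0.1  0. ]
t18.9 target 69,44 hit=False at d=69.7 z=44.1 F=[-0.   5.9 -0.9]
t19.2 target 67,44 hit=False at d=68.2 z=44.2 F=[-1.4  6.5 -2.3]
t19.4 target 65,44 hit=False at d=66.2 z=44.1 F=[ 0.7  5.9 -2.7]
t19.7 target 63,44 hit=False at d=63.2 z=44.0 F=[ 0.6  2.6 -1.4]
t19.9 target 62,44 hit=False at d=61.7 z=44.0 F=[ 0.3  0.8 -0.6]
t20.2 target 61,44 hit=False at d=60.6 z=44.0 F=[-0.4 -0.4  0.2]
t20.4 target 60,44 hit=False at d=59.8 z=44.0 F=[ 0.2 -0.7  0.8]
t20.7 target 59,44 hit=False at d=58.9 z=44.0 F=[0.8 0.4 1.2]
t20.9 target 58,44 hit=False at d=58.3 z=44.1 F=[-0.5  2.5  0.8]
t21.2 target 57,44 hit=False at d=57.9 z=44.1 F=[-0.8  5.5 -0.5]
t21.4 target 56,44 hit=False at d=57.4 z=44.3 F=[-2.7  8.  -0.1]
t21.7 target 55,44 hit=False at d=56.8 z=44.5 F=[-2.   9.5  1.7]
stop
```

The force signature is the same: a 6.5 N peak, a drop, then a firm stop at the nominal 58 mm. I'll retreat and check.

```bash
python3 - <<'E'
from h import *
import cv2
go(-1,85,44,80);go(-1,85,150,150)
bot.move_linear(pose(-1,85,280)[0],velocity=200)
o=bot.get_obs(); bot.move_linear(world(p,[-130,-200,453])[0],velocity=250)
bot.pause(.3)
a=bot.read_camera("side")[225:345,245:375];b=bot.read_camera("top")[205:315,230:340]
cv2.imwrite("pics/a4.png",np.hstack([cv2.resize(a,(400,370),interpolation=2),cv2.resize(b,(400,370),interpolation=2)]))
o=bot.get_obs();print(o["t"],o["position"],o["force"])
E
```

```text
t22.2 target 85,44 hit=False at d=85.2 z=43.9 F=[-0.5  0.2  0.2]
t23.1 target 85,150 hit=False at d=84.6 z=149.1 F=[-0.4  0.4  0.3]
25.0667 [ 428.08606496 -186.74742826  452.95359637] [-0.1851934  -0.25636554 -0.34486648]
```

View pics/a4.png

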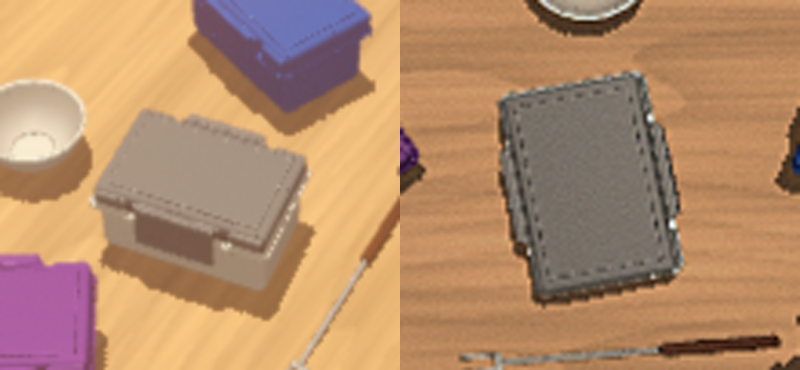

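In the top view both flaps show only as narrow, matching strips, around x≈510 and x≈665. Neither has sprung back to 0.9. The box, bowl and fork are where they were and the arm is clear, so I'm handing it in.

```bash
python3 -c "
from rig import bot
print(bot.sign_off(), bot.get_obs()['t'])"
```

```text
the job is handed in; nothing more can be done
the job is handed in; nothing more can be done
```

Both flaps appear to be tucked beneath their lips, and I handed the job in at about 25 s. `sign_off` gives no verdict, so this rests on the force readings and the last pictures.

I folded each flap down with the closed fingertips and pressed it in at the thumb tab.

- **Left flap:** the force peaked at 7.2 N, dropped as the hook snapped in, then rose against a firm stop. Its corners in the side picture match a flap at about 0 rad.
- **Right flap:** the force peaked at 6.5 N, then dropped to a firm stop at 58 mm, against 58.5 mm nominal. Its face is hidden from the side camera. The top view shows it as a narrow strip matching the left one, so it has not sprung back.
- **Scene:** the box shows no visible shift, and the bowl and fork are in place. The last crops did not cover the rest of the tableware, but the arm never pressed on any of it. The arm finished clear, with about 0 N on the tool.

Two things disagreed or went over:
- **Box position:** the two cameras differed by about 4 mm. I corrected the estimate by 3.5 mm in y from where the finger met the left flap.
- **Seating force:** the final presses reached 10.1 N on the left and 9.5 N on the right for a moment, just above the 9 N at which the box can start to slide.

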